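Dispense four tissue cassettes

ROBOT

A 7-joint arm with a two-finger parallel gripper is mounted at the origin on the work surface. World frame = base frame: x ahead of the robot, y to its left, z up, the work surface at z = 0. Lengths are in m, angles in rad, forces in N, time in s.
With the tool pointing down it reaches from about 0.425 to 0.95 m from the base axis. Payload 4.7 kg.
Tool frame: the origin (TCP) lies between the finger pads; the fingertips stand 25 mm ahead of it and the grasp point (between the pads) lies 6 mm ahead of it; x points along the fingers, z is the direction in which the jaws open and shut, and the axes are right-handed (so a half turn about x gives the same grasp; the last joint's range is limited). The gripper opens to 85 mm and grips with 20 to 120 N. Pads are 22 mm wide; open, the fingers measure 114 mm over their backs; the gripper's body (76 mm by 85 mm) begins 54 mm behind the grasp point. The pads swing forward as they close: fully open they stand 13 mm farther back than shut.
Start: joints at [-1.202, 0.469, -0.049, 1.532, 0.024, 1.141, -0.082], TCP at [0.261, 0.622, 0.256] pointing down, gripper open.
Joint ranges: [-2.59, 2.59], [-0.33, 1.99], [-1.39, 1.29], [0.1, 2.45], [-1.04, 4.18], [0.21, 1.99], [-2.66, 2.66]. Speed limits (rad/s): [2.57, 2.57, 3.14, 3.14, 3.14, 3.14, 3.14].

INTERFACE

Orientations are given as a 3x3 rotation matrix whose columns are the frame's x, y, z axes.
In Python, from rig import * gives the robot as it stands. Calls block until the motion is done:
- movep(position, orientation): joint-space move of the TCP to a pose.
- move_l(position, attitude=None, feed=0.15, until_force=None): straight line of the TCP; attitude=None keeps the orientation; feed is the mean speed in m/s. With until_force (N) it stops when the force on the tool has changed by that much, and returns True; else False.
- move_joints(angles): joint-space move.
- command_gripper(opening, newtons=None): finger opening in m; newtons is the grip in N (None keeps the last); returns when the fingers have stopped.
- sleep(seconds).
- inverse_kinematics(position, orientation): joint angles nearest the present ones, or None.
- sense(): the state.
- camera(name): name is "side" or "top"; returns (picture, depth): 480x640x3 uint8, red, green, blue; 480x640 float32, m along the optical axis (not along the pixel's ray), 0 where there is no reading.
- camera_params(name): a dict with "K" (3x3 intrinsics, pixels), "position" and "rotation" of the camera in the world. Camera axes: x right, y down, z forward; pixel columns grow to the right and rows downward; lengths in m; the calibration is good to about 2 mm. A picture is of the moment at which its call begins. camera_params takes no time and is no camera call.
A pose or a line that the arm cannot do raises Unreachable and nothing moves.
- finish_job(): hands the job in, once; it reports no verdict.
The state is a dict: "time_s": time; "joint_pos": joint angles; "qd": joint speeds; "joint_efforts": joint torques, N m; "position": TCP position; "tcp_rot": TCP orientation; "wrist_force": force on the tool from outside, world axes, zero at the start; "ft_torque": the same for the moment, N m; "finger_gap": finger opening in m.
Only numpy, scipy, OpenCV 4.12 (cv2) and the standard library are available. Lean on these libraries where they do the work, as an engineer would, in place of code of your own. Each camera call takes 0.05 s, during which the arm holds its last target.

TASK

Lay out four cassettes for the next specimens: press the lever of the cassette dispenser down four times, letting it spring right back up after each press, so that four cassettes, one per press, lie in its catch tray and the other two stay in the magazine. Do not touch the cassettes with the gripper, and leave everything else on the bench where it stands.

Things in the scene. Friction and masses are not known exactly. Their poses are not given: they have to be found in the camera images.
- dispenser: Cassette dispenser fixed to the bench. Origin: underside, below the magazine's centre; x points from lever to catch tray, z up. Base plate x -172 to +128, y -56 to +56, 10 mm thick. Two cheek plates (x -69 to -23, y -26 to +26, top 140 mm up) carry the lever's pivot at x -45, 125 mm up. Each full stroke pushes out the lowest cassette.
- lever (a joint): Sprung lever, rad: 0 at rest (up), 0.62 at the stop, fully down; a part stroke only pushes the cassette part of the way, past 0.58 it has surely dropped. Takes about 3 N at the pad at first, 5 N at the bottom; springs back to 0 by itself when let go.
- lever_pad (a point): Centre of the top face of the lever's black ribbed pad (40 x 36 x 8 mm), 115 mm from the pivot, about x -153 in the dispenser's frame. At rest the arm rises 0.3 rad towards the pad and the point is 165 mm above the bench; at the stop about 94 mm, having moved 71 mm nearly straight down (within 8 mm). Free room above. Moves with the lever.
- magazine (a point): Centre of the magazine's floor, 60 mm above the bench. Upright magazine with clear sides and an open slot in front, 37 x 52 mm, top 127 mm above the bench, with six cassettes lying in a stack. The lowest leaves to +x by a 9.5 mm gate and falls into the tray; the stack sinks for the next only once the lever is back up.
- tray (a point): Centre of the floor of the dispenser's steel open-topped catch tray, 11 mm above the bench, 71 mm along x from the dispenser's origin. Inside 108 x 104 mm, walls up to 44 mm above the bench.
- cassette1: White plastic tissue cassette 28 x 40 x 7 mm, 12 to 21 g, origin at the centre of its underside; number 1 from the bottom of the stack of six in the magazine at the start (underside 60 mm above the bench).
- cassette2: White plastic tissue cassette 28 x 40 x 7 mm, 12 to 21 g, origin at the centre of its underside; number 2 from the bottom of the stack of six in the magazine at the start (underside 67 mm above the bench).
- cassette3: White plastic tissue cassette 28 x 40 x 7 mm, 12 to 21 g, origin at the centre of its underside; number 3 from the bottom of the stack of six in the magazine at the start (underside 74 mm above the bench).
- cassette4: White plastic tissue cassette 28 x 40 x 7 mm, 12 to 21 g, origin at the centre of its underside; number 4 from the bottom of the stack of six in the magazine at the start (underside 81 mm above the bench).
- cassette5: White plastic tissue cassette 28 x 40 x 7 mm, 12 to 21 g, origin at the centre of its underside; number 5 from the bottom of the stack of six in the magazine at the start (underside 88 mm above the bench).
- cassette6: White plastic tissue cassette 28 x 40 x 7 mm, 12 to 21 g, origin at the centre of its underside; number 6 from the bottom of the stack of six in the magazine at the start (underside 95 mm above the bench).
- dropper: Bystander: white dropper bottle, 30 mm wide, 85 mm tall, beside the catch tray; origin at the centre of its underside.
- slide_box: Bystander: paper-covered slide box 45 x 85 x 40 mm, beside the dispenser; origin at the centre of its underside.
- reagent: Bystander: amber bottle, 60 mm wide, 130 mm tall; origin at the centre of its underside.
- jar: Bystander: glass jar with steel lid, 64 mm wide, 75 mm tall; origin at the centre of its underside.
- beaker: Bystander: glass cup, 68 mm wide, 85 mm tall; origin at the centre of its underside.
- forceps: Bystander: steel forceps lying flat, 130 mm long; origin at the centre of its underside.

How it is judged:
By the outcome, as a careful person would: the job done as asked, in the order asked, and still so for the second after the job is handed in, with the robot touching nothing.
It also fails if it takes over 61 s, if anything falls off the work surface, if the arm or the gripper's body presses on something with over 40 N, if the wrist force passes 120 N, or if a joint passes its speed limit or range.

## Working session

There is one attempt and no reset: what is moved stays moved. The work goes in short steps, each a Python script; the robot and the scene stay as the last script left them, time stands still between calls to the robot, and variables do not carry over. Pictures are saved under pics/ and viewed, and the job is handed in when it is done.

```bash
mkdir -p pics; ls; python3 - <<'E'
from rig import *
import cv2, numpy as np
for n in ("side","top"):
    p,d=camera(n); cv2.imwrite(f"pics/{n}0.png",p[:,:,::-1]); np.save(f"pics/{n}0.npy",d)
    print(n,camera_params(n))
s=sense();print(s["time_s"],s["position"],s["tcp_rot"],s["wrist_force"],s["finger_gap"])
E
```

```text
pics
side {'K': array([[433.75364296,   0.        , 327.16889378],
       [  0.        , 433.75364296, 244.24677573],
       [  0.        ,   0.        ,   1.        ]]), 'position': array([ 0.32711065, -0.8119766 ,  0.89504731]), 'rotation': array([[ 0.96274492, -0.18398692,  0.19816921],
       [-0.27040628, -0.65945796,  0.70142401],
       [ 0.00163142, -0.7288786 , -0.68464102]])}
top {'K': array([[518.75952364,   0.        , 314.74516234],
       [  0.        , 518.75952364, 234.64473474],
       [  0.        ,   0.        ,   1.        ]]), 'position': array([ 0.41562928, -0.03939198,  1.22053224]), 'rotation': array([[-0.0035848 , -0.99173669,  0.12823994],
       [-0.99987783,  0.00550589,  0.01462906],
       [-0.01521425, -0.12817183, -0.99163527]])}
0.1 [0.26126682 0.62187359 0.25538181] [[-6.59459520e-04 -9.21948604e-01  3.87311679e-01]
 [-1.61536410e-03  3.87312240e-01  9.21947189e-01]
 [-9.99998478e-01 -1.76625287e-05 -1.74469942e-03]] [-0.21768881 -0.3825543   0.53957862] 0.08577139785296063
```

View pics/side0.png

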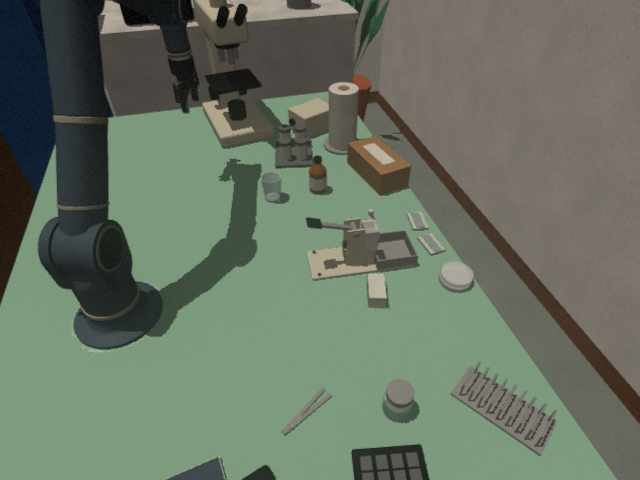

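View pics/top0.png

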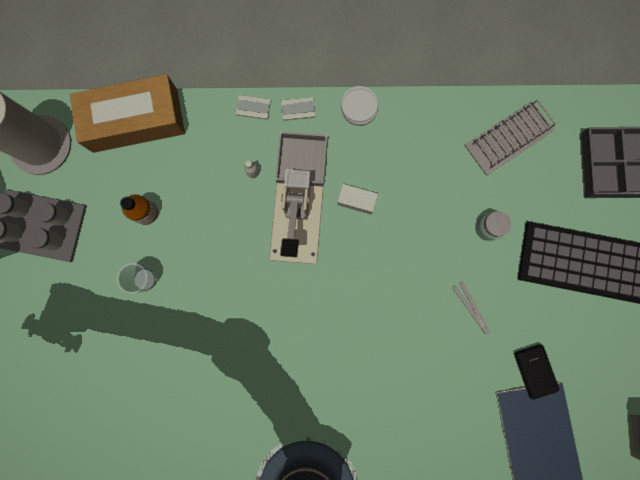

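The side view shows the dispenser, with its black pad at about (314,223) and the tray at about (397,250). In the top view the pad is at about (290,247), the base plate runs from about (273,262) to (328,135), and the dropper is at (251,168). I'll enlarge both views.

```bash
python3 - <<'E'
import cv2
a=cv2.imread("pics/side0.png")[190:310,290:450]; b=cv2.imread("pics/top0.png")[125:275,240:390]
cv2.imwrite("pics/side0c.png",cv2.resize(a,None,fx=5,fy=5,interpolation=cv2.INTER_CUBIC))
cv2.imwrite("pics/top0c.png",cv2.resize(b,None,fx=4,fy=4,interpolation=cv2.INTER_CUBIC))
E
```

```text
(no output)
```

View pics/side0c.png

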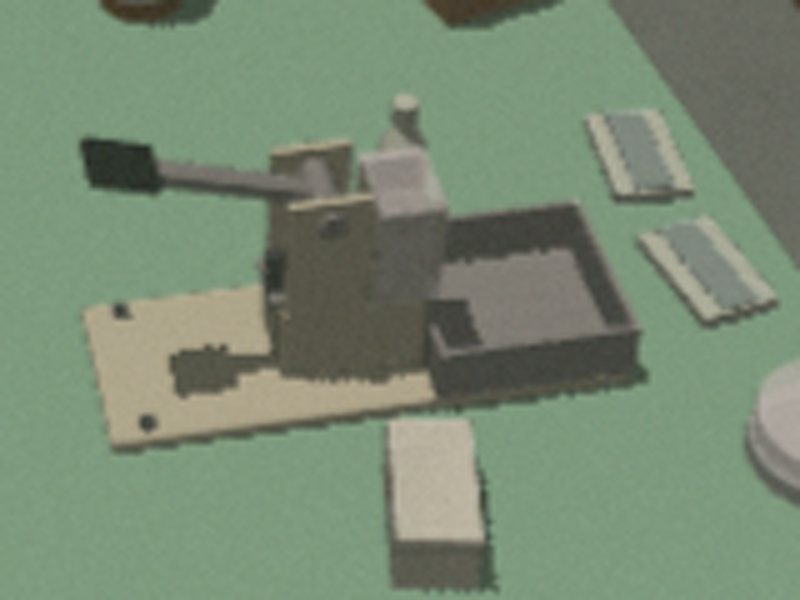

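View pics/top0c.png

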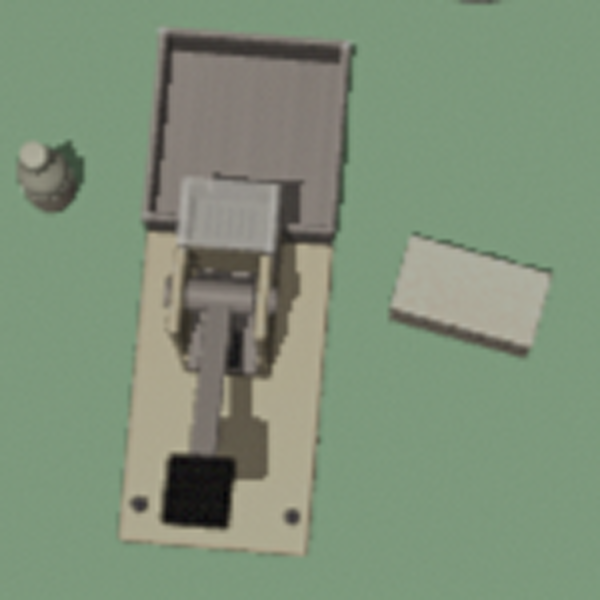

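In the top crop the pad spans (170,455) to (227,527), with its centre at (198,491). The base plate's back corners are at (120,540) and (307,553). In the side crop the pad's centre is at about (120,163). I'll triangulate from these and check against depth.

```bash
cat > h.py <<'E'
import numpy as np, cv2
def ray(P,u,v):
    d=P["rotation"]@np.linalg.inv(P["K"])@np.array([u,v,1.]); return P["position"],d
def onz(P,u,v,z):
    o,d=ray(P,u,v); return o+d*(z-o[2])/d[2]
def tri(r1,r2):
    A=np.c_[r1[1],-r2[1]]; t=np.linalg.lstsq(A,r2[0]-r1[0],rcond=None)[0]
    a=r1[0]+t[0]*r1[1]; b=r2[0]+t[1]*r2[1]; return (a+b)/2,np.linalg.norm(a-b)
def T(x,y): return 240+(x+.5)/4-.5,125+(y+.5)/4-.5
def S(x,y): return 290+(x+.5)/5-.5,190+(y+.5)/5-.5
E
python3 - <<'E'
from rig import *
from h import *
pt,ps=camera_params("top"),camera_params("side")
print("pad tri",tri(ray(pt,*T(198,491)),ray(ps,*S(120,162))))
print("pad onz",onz(pt,*T(198,491),.165))
c=[onz(pt,*T(*q),.010) for q in [(120,540),(307,553)]]
f=[onz(pt,*T(*q),.044) for q in [(163,30),(352,43)]]
print("back",c,"tray far",f)
bc=(c[0]+c[1])/2; fc=(f[0]+f[1])/2; x=(fc-bc)[:2]; print("len",np.linalg.norm(x)); x/=np.linalg.norm(x)
w=(c[0]-c[1])[:2];print("w",np.linalg.norm(w),"yaw",np.arctan2(x[1],x[0]),np.arctan2(-w[0],w[1]))
o=bc[:2]+x*.172; print("origin",o,"pad pred",o-x*.153, "tray", o+.071*x)
for n,P,cc in (("top",pt,T(198,491)),("side",ps,S(120,165))):
    d=np.load(f"pics/{n}0.npy"); u,v=map(round,cc)
    for dv in(-3,0,3):
        z=d[v+dv,u]; o2,r=ray(P,u,v+dv); print(n,z,o2+r*z)
E
```

```text
pad tri (array([0.52702541, 0.02872462, 0.16334451]), np.float64(0.0014155731608902202))
pad onz [0.52614891 0.02872236 0.165     ]
back [array([0.51378031, 0.08434863, 0.01      ]), array([ 0.50564368, -0.02510393,  0.01      ])] tray far [array([0.8111017 , 0.05785519, 0.044     ]), array([ 0.80225429, -0.05307237,  0.044     ])]
len 0.29821188449572766
w 0.10975458554059837 yaw -0.09144144375433313 -0.07420283052645624
origin [0.68099341 0.01391633] pad pred [0.52863262 0.02788738] tray [0.75169678 0.00743303]
top 1.0648695 [0.53333246 0.02913302 0.16291272]
top 1.0624448 [0.52697107 0.02901082 0.16453342]
top 1.0587307 [0.52050977 0.02880541 0.16744022]
side 1.1339823 [0.53034842 0.03453807 0.16482357]
side 1.1301842 [0.52822952 0.02654795 0.16157189]
side 1.1165152 [0.5243763  0.01131392 0.16481434]
```

The pad is at (0.527, 0.029, 0.164) and the dispenser's yaw is about -0.085. Next I'll close the fingers and move above the pad.

```bash
cat >> h.py <<'E'
yaw=-0.085
ex=np.array([np.cos(yaw),np.sin(yaw),0]); ey=np.array([-np.sin(yaw),np.cos(yaw),0])
X=np.array([0,0,-1.]); R=np.c_[X,np.cross(ey,X),ey]
PAD=np.array([0.527,0.0287,0.164])
XY=PAD-0.002*ex
def at(tipz): return np.array([XY[0],XY[1],tipz+.025])
E
python3 - <<'E'
from rig import *
from h import *
command_gripper(0.0,40)
movep(at(.215),R)
s=sense();print(s["time_s"],s["position"],s["finger_gap"],s["wrist_force"])
p,d=camera("side"); cv2.imwrite("pics/s1.png",cv2.resize(p[180:280,290:430,::-1],None,fx=5,fy=5,interpolation=cv2.INTER_CUBIC))
p,d=camera("top"); cv2.imwrite("pics/t1.png",cv2.resize(p[125:275,240:390,::-1],None,fx=4,fy=4,interpolation=cv2.INTER_CUBIC))
E
```

```text
3.1833 [0.52516699 0.02994562 0.23998181] -9.076113764010538e-05 [-0.02323486 -0.07456695  0.46809548]
```

View pics/s1.png

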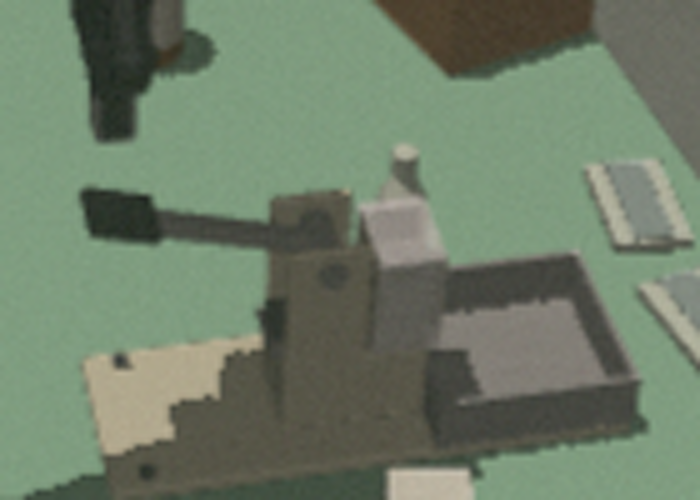

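View pics/t1.png

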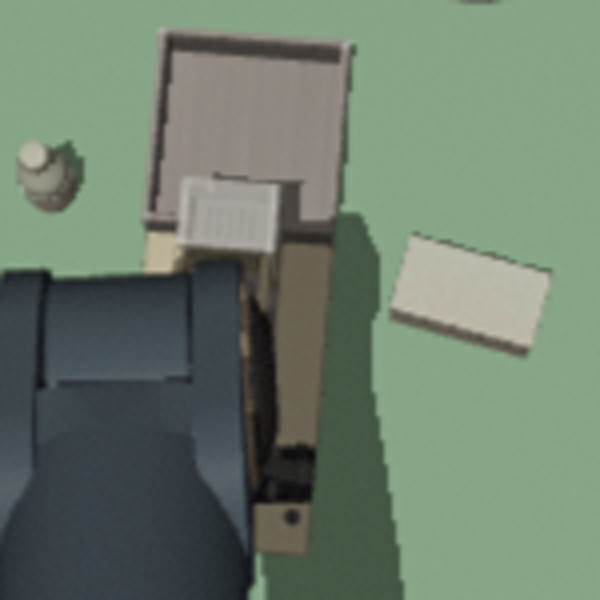

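The closed fingertips (115,140) are right above the pad (120,212), and the tray is still empty. I'll do the first press, stopping on force.

```bash
cat >> h.py <<'E'
def crop(camera,n):
    p,d=camera("side"); cv2.imwrite(f"pics/{n}.png",cv2.resize(p[180:300,290:430,::-1],None,fx=5,fy=5,interpolation=cv2.INTER_CUBIC))
E
python3 - <<'E'
from rig import *
from h import *
b=sense()["wrist_force"]
print("touch",move_l(at(.175),feed=.1), sense()["wrist_force"]-b)
r=move_l(at(.088),feed=.07,until_force=14)
s=sense();print(r,s["time_s"],"tip",s["position"]-[0,0,.025],s["wrist_force"]-b)
crop(camera,"p1down")
move_l(at(.19),feed=.12); sleep(.3)
s=sense();print(s["time_s"],s["position"],s["wrist_force"]-b)
crop(camera,"p1up")
E
```

```text
touch False [-0.35475781  0.36914902  0.65189482]
True 4.875 tip [0.52731474 0.02876404 0.09677531] [-3.99108286  0.37553849 13.70241435]
6.1583 [0.52482946 0.02882609 0.21453104] [-0.09269613  0.04359476 -0.32506708]
```

View pics/p1down.png

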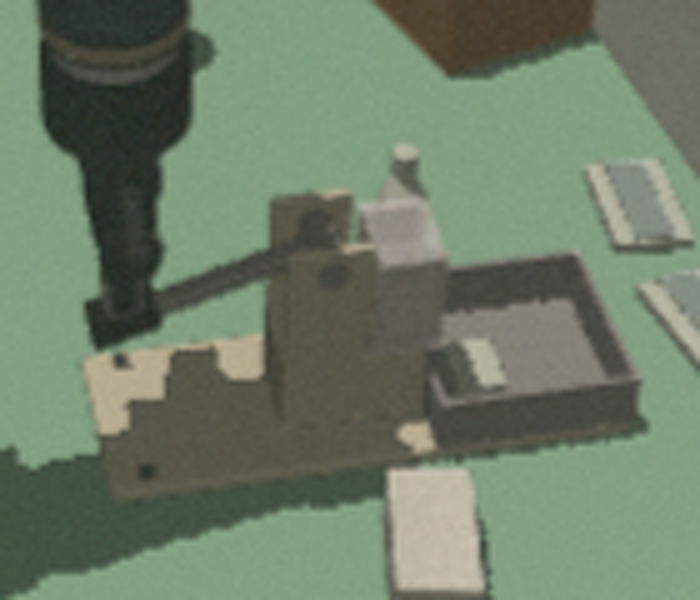

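View pics/p1up.png

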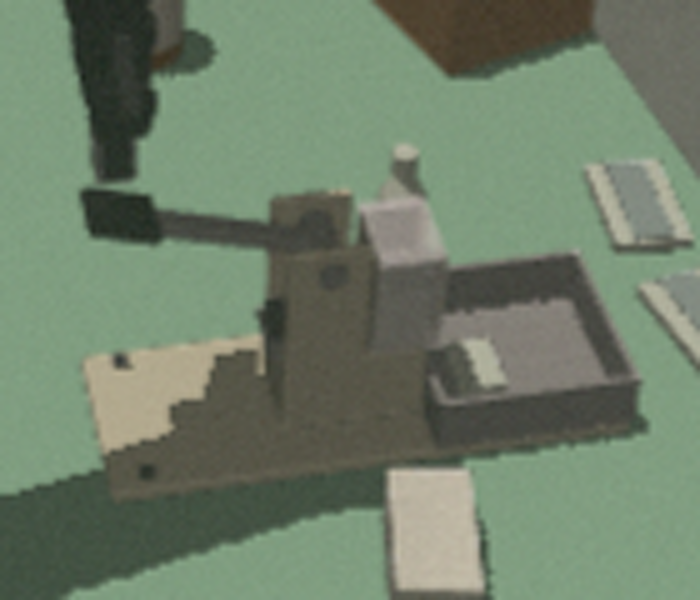

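Press 1 reached the stop: the tip was at 96.8 mm and the force at 13.7 N. One cassette lies in the tray at about (470,365), and the lever is back up at (120,212). Now press 2.

```bash
cat >> h.py <<'E'
def press(n,move_l,sense,sleep,camera):
    b=sense()["wrist_force"]
    r=move_l(at(.175),feed=.1,until_force=10)
    r=move_l(at(.088),feed=.07,until_force=14)
    s=sense();print(r,s["time_s"],"tip",s["position"]-[0,0,.025],s["wrist_force"]-b)
    crop(camera,f"p{n}down")
    move_l(at(.19),feed=.12); sleep(.4)
    s=sense();print(s["time_s"],s["position"],s["wrist_force"]-b)
    crop(camera,f"p{n}up")
E
python3 - <<'E'
from rig import *
from h import *
press(2,move_l,sense,sleep,camera)
E
```

```text
True 7.55 tip [0.52730582 0.02880458 0.09677143] [-4.28584559 -0.06478763 12.78036695]
8.9333 [0.52494448 0.02884246 0.21475082] [-0.62305446 -0.68697145 -0.45783469]
```

View pics/p2up.png

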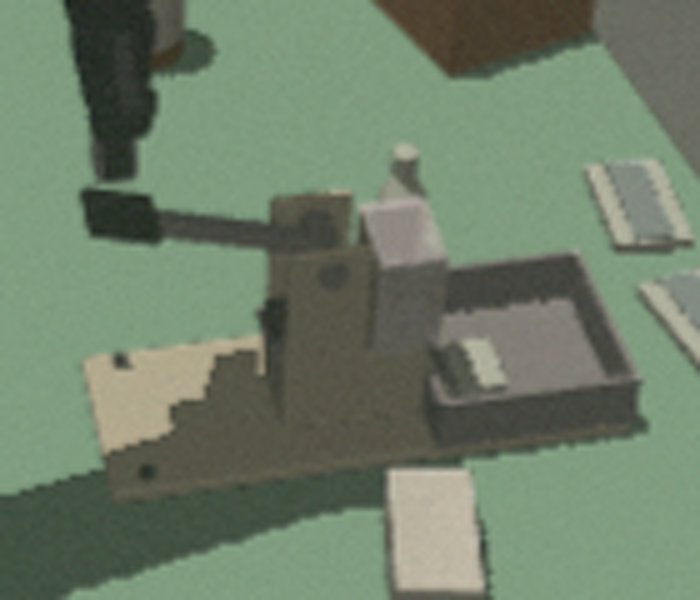

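Press 2 also reached the stop at 96.8 mm, but this view shows little change in the tray at (470,365). I'll compare it with the earlier picture and with the top camera.

```bash
python3 - <<'E'
from rig import *
from h import *
p,d=camera("top"); np.save("pics/t2.npy",d); a=cv2.resize(p[125:200,260:345,::-1],None,fx=7,fy=7,interpolation=cv2.INTER_CUBIC)
cv2.imwrite("pics/t2.png",a)
x=cv2.imread("pics/p1up.png");y=cv2.imread("pics/p2up.png")
c=[i[300:500,350:500] for i in(x,y)]
cv2.imwrite("pics/cmp.png",cv2.resize(np.hstack(c),None,fx=2.5,fy=2.5))
d0=np.load("pics/top0.npy"); np.set_printoptions(linewidth=200,precision=0,suppress=True)
print(((d0-d)*1000)[150:184:2,274:330:3])
E
```

```text
[[    0.    -2.    -4.    -2.    -9.    -6.     2.    -3.    -3.    -4.    -2. -1251.     7.     4.     2.     3.     7.     1.    -1.]
 [    5.     1.    -6.    -4.     0.     1.    -6.    -1.     1.    -3.    -1.     2.     0.     3.    -3.    -1.     1.     9.    -3.]
 [   -1.    -1.    -0.     2.     3.     2.     4.    -2.     5.     4.    -3.     2.     0.    -2.     6.     3.    -2.    -4.    -6.]
 [   -3.     3.    -5.     1.    -0.     6.    -4.    -0.    -6.    -3.    -8.    -4.     4.    -1.    -0.     3.     2.     4.     0.]
 [    1.    -2.     6.    -1.     4.    -0.  1244.    -4.     2.     0.     2.    -6.     4.     3.     2.    -1.     2.     3.     3.]
 [   -1.    -2.     1.    -8.     1.    -4.     1.     3.    -4.    -1.     3.    -1.    -3.     1.     1.     1.     3.     3.     2.]
 [   -2.     2.     2.    -2.    -6.    -1.     1.     5.     5.     2.    -0.     1. -1245.     1.     3.    -1.     1.     2.     5.]
 [    4.    -0.     2.     6.    -1.     0.     1.     5.     8.    15.     7.     5.     1.     3.     3.    -5.     1.     2.     0.]
 [   -7.    
[... 512 characters left out ...]
  3.     8.    -4.]
 [   -2.    -0.    -3.     4.    -0.     3.     2.    -2.     1.     1.     3.    -0.     2.    -0.     1.   -12.     7.    -2.     3.]
 [    4.     3.    -2.    -5.     2.    -5.    -4.     1.    -0.     3.    -5.    -2.     1.     6.    -1.     1.    -4.     1.    -4.]
 [   -4.    -2.     2.    -2.     0.    -5.    -2.     3.    -1.    -3.     2.    -1.     2.     0.     1.     0.    -5.    -1.     5.]
 [   -3.     1.     5.     8.    -1.     1.     3.    -1.     1.     1.     0.    -2.     6.    -2.     4.     1.    -3.    -1.     1.]
 [   -5.     1.    -5.    -2.     1.    -1.     3.    -2.    -2.    -1.     3.    -3.     2.    -4.     2.     2.     6.     2.    -2.]]
```

View pics/t2.png

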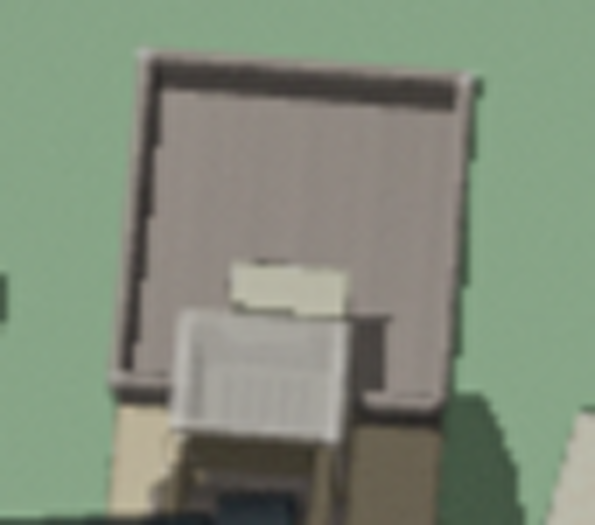

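View pics/cmp.png

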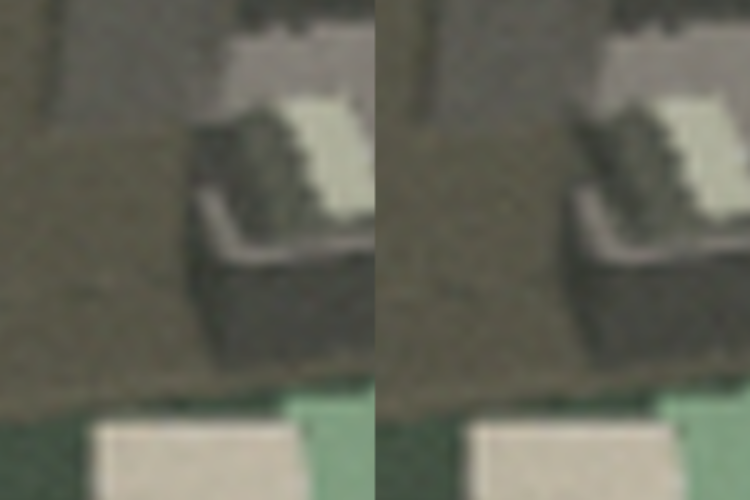

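The two views differ slightly and the tray depth is ambiguous: 5–15 mm for one or two cassettes. I'll average several depth frames over the tray cassette and the magazine interior.

```bash
python3 - <<'E'
from rig import *
from h import *
pt,ps=camera_params("top"),camera_params("side")
D=np.array([camera("top")[1] for _ in range(4)]); D[D==0]=np.nan; d=np.nanmedian(D,0)
np.save("pics/t2d.npy",d)
d0=np.load("pics/top0.npy")
def hz(P,d,r,c):
    vs,us=np.mgrid[r[0]:r[1],c[0]:c[1]]; z=d[r[0]:r[1],c[0]:c[1]]
    ray=np.einsum('ij,jkl->ikl',P["rotation"]@np.linalg.inv(P["K"]),np.stack([us,vs,np.ones_like(us)]).astype(float))
    return P["position"][2]+ray[2]*z
np.set_printoptions(linewidth=200,precision=0,suppress=True)
for n,dd in (("0",d0),("2",d)):
    print(n,"cass",np.nanmedian(hz(pt,dd,(164,169),(295,308)))*1e3,"floor",np.nanmedian(hz(pt,dd,(145,160),(285,318)))*1e3,"mag",np.nanmedian(hz(pt,dd,(176,183),(291,305)))*1e3)
print(hz(pt,d,(160,190),(284,314))[::2,::2]*1e3)
E
```

```text
0 cass 10.867112641500531 floor 10.632618401047012 mag 127.1206804012618
2 cass 17.190839068076393 floor 10.652267031097562 mag 127.01623621233948
[[ 11.  11.  10.   9.   8.  11.   8.  10.   8.  10.  13.   9.  11.   9.  12.]
 [ 11.  11.  11.   9.  11.  18.   7.  14.  12.  10.  11.   9.  11.   9.  12.]
 [ 10.  11.  10.  11.   9.  17.  17.  18.  19.  18.  16.  15.  20.  10.  11.]
 [ 10.  12.  11.  12.  11.  17.  18.  16.  18.  17.  16.  17.  19.  10.  13.]
 [ 13.  11.  11.  11.  13.  17.  16.  17.  18.  18.  17.  17.  21.  12.  12.]
 [ 12. 126. 127. 128. 130. 127. 125. 129. 127.  20.  17.  17.  17.  12.  10.]
 [  9. 128. 128. 128. 127. 128. 128. 126. 125. 127. 125. 128. 127.  14.  12.]
 [ 12. 127. 127. 129. 127. 127. 130. 127. 127. 128. 128. 127. 128.  12.  11.]
 [ 10. 126. 128. 125. 129. 125. 129. 128. 129. 128. 129. 128. 127.  10.  11.]
 [ 11. 126. 127. 127. 127. 127. 127. 124. 128. 127. 127. 127. 127.  10.  10.]
 [ 41. 129. 126. 126. 126. 126. 126. 131. 126. 126. 127. 127. 125.   8.  12.]
 [128. 126. 125. 126. 126. 127. 128. 127. 127. 126. 129. 126. 128.  44.  46.]
 [126. 126. 127. 127. 127. 127. 126. 127. 126. 124. 130. 126. 120.  22.  23.]
 [120. 123. 124. 128. 126. 126. 127. 126. 127. 127. 127. 128. 113.   9.   9.]
 [140. 103. 104. 107. 107. 111. 113. 112. 112. 118. 119. 117. 107.   9.   8.]]
```

The visible cassette's top is at 17 mm, which is a single layer. The magazine's top reads a flat 127 mm, so the stack can't be seen from above. I'll look at the side view with averaged colour, brightened, and the side depth.

```bash
python3 - <<'E'
from rig import *
from h import *
ps=camera_params("side")
F=[camera("side") for _ in range(8)]
p=np.mean([f[0].astype(float) for f in F],0); D=np.array([f[1] for f in F]); D[D==0]=np.nan; d=np.nanmedian(D,0)
np.save("pics/s2p.npy",p);np.save("pics/s2d.npy",d)
def enh(p): 
    c=p[225:275,350:410,::-1].astype(float); c=np.clip((c/255)**.6*255*1.15,0,255).astype(np.uint8)
    return cv2.resize(c,None,fx=6,fy=6,interpolation=cv2.INTER_CUBIC)
i0=cv2.imread("pics/side0.png")[:,:,::-1]
cv2.imwrite("pics/s2e.png",np.hstack([enh(i0),enh(p)]))
np.set_printoptions(linewidth=220,precision=0,suppress=True)
r,c=(236,266),(364,398)
vs,us=np.mgrid[r[0]:r[1],c[0]:c[1]]; z=d[r[0]:r[1],c[0]:c[1]]
ray3=np.einsum('ij,jkl->ikl',ps["rotation"]@np.linalg.inv(ps["K"]),np.stack([us,vs,np.ones_like(us)]).astype(float))
P=ps["position"][:,None,None]+ray3*z
o=np.array([.681,.0139,0]); q=P-o[:,None,None]
print("cols",us[0,::2])
for k,n in ((2,"z"),):
    print(n);print(np.c_[vs[:,0],q[2,:,::2]*1e3])
print("x");print(np.c_[vs[:,0],np.einsum('i,ijk->jk',ex,q)[:,::2]*1e3])
E
```

```text
cols [364 366 368 370 372 374 376 378 380 382 384 386 388 390 392 394 396]
z
[[236. 115. 114. 114. 112. 110. 111. 111. 109.  33.  33.  31.  30.  29.  28.  27.  27.  27.]
 [237.  97. 111. 110. 110. 107. 107. 107. 105.  29.  29.  29.  28.  26.  25.  23.  21.  21.]
 [238.  95. 106. 106. 105. 104. 103. 103. 101.  26.  25.  24.  22.  22.  21.  19.  18.  17.]
 [239.  91. 104. 103. 101. 100. 100. 100.  99.  21.  20.  20.  18.  18.  17.  16.  14.  14.]
 [240.  88.  99.  99.  99.  96.  96.  95.  94.  18.  18.  14.  15.  13.  12.  11.  11.  10.]
 [241.  85.  96.  95.  93.  94.  91.  91.  90.  14.  13.  11.  10.   9.  10.  10.  10.   9.]
 [242.  81.  92.  91.  89.  89.  87.  87.  86.   9.  10.   9.  10.   9.   9.  10.  10.  10.]
 [243.  78.  90.  88.  87.  86.  83.  84.  83.  11.  10.   9.  10.  11.  11.  10.  11.  10.]
 [244.  76.  85.  84.  82.  83.  81.  80.  79.   9.   9.   9.   9.  10.  10.  10.   9.  10.]
 [245.  72.  81.  79.  80.  78.  77.  76.   9.   9.   9.  10.  10.  11.   9.   9.  10.  10.]
 [246.  69.  77.  76.  76.  74.  73.  72.   9.  11.  11.  10.  10.   9.   8.  11.  10.  11.]

[... 3860 characters left out ...]
7.  33.  39.  44.  50.  57.  63.  69.  61.  66.]
 [259. -17. -11.  -5.   1.   7.  13.  14.  16.  33.  39.  45.  38.  43.  49.  54.  60.  66.]
 [260. -17. -11.  -5.   1.   7.  13.  14.  15.  20.  26.  31.  37.  43.  49.  54.  60.  67.]
 [261. -16. -10.  -5.   1.   7.  13.  14.  15.  20.  26.  31.  37.  43.  49.  54.  61.  67.]
 [262. -16. -10.  -4.   2.   8.  14.  14.  15.  20.  26.  32.  37.  44.  50.  56.  61.  68.]
 [263. -15. -10.  -5.   1.   7.  12.  15.  15.  21.  26.  32.  39.  44.  50.  55.  62.  68.]
 [264. -16. -11.  -5.   0.   6.  12.  14.  15.  21.  27.  33.  39.  44.  50.  56.  62.  69.]
 [265. -17. -12.  -6.  -1.   5.  10.  14.  15.  21.  27.  33.  39.  45.  51.  57.  63.  69.]]
```

View pics/s2e.png

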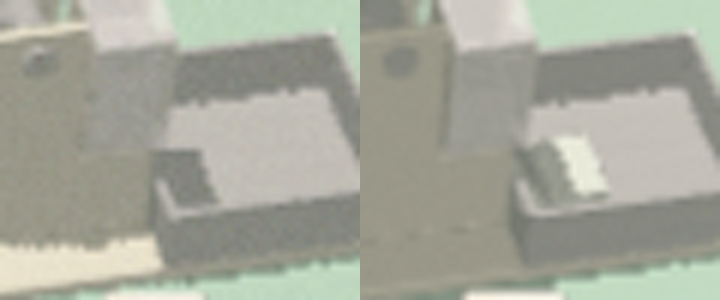

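The depth resolves it. One cassette lies flat with its top at z 17 mm (x 36–64). A second leans against the tray's near wall, running from about (x 33, z 14) to (x 20, z 36), so two have dropped. Press 3 is next, saving depth this time.

```bash
cat >> h.py <<'E'
def look(camera,P,n,k=6):
    F=[camera("side") for _ in range(k)]
    p=np.mean([f[0].astype(float) for f in F],0); D=np.array([f[1] for f in F]); D[D==0]=np.nan; d=np.nanmedian(D,0)
    c=p[200:275,300:410,::-1]; c=np.clip((c/255)**.6*255*1.15,0,255).astype(np.uint8)
    cv2.imwrite(f"pics/{n}.png",cv2.resize(c,None,fx=7,fy=7,interpolation=cv2.INTER_CUBIC))
    np.set_printoptions(linewidth=220,precision=0,suppress=True)
    r,c=(240,262),(374,397)
    vs,us=np.mgrid[r[0]:r[1],c[0]:c[1]]; z=d[r[0]:r[1],c[0]:c[1]]
    ray3=np.einsum('ij,jkl->ikl',P["rotation"]@np.linalg.inv(P["K"]),np.stack([us,vs,np.ones_like(us)]).astype(float))
    q=P["position"][:,None,None]+ray3*z-np.array([.681,.0139,0])[:,None,None]
    x=np.einsum('i,ijk->jk',ex,q)*1e3
    for v in range(0,22): print(vs[v,0]," ".join(f"{a:3.0f}/{b:2.0f}" for a,b in zip(x[v,::2],q[2,v,::2]*1e3)))
E
python3 - <<'E'
from rig import *
from h import *
press(3,move_l,sense,sleep,camera)
look(camera,camera_params("side"),"l3")
E
```

```text
True 10.975 tip [0.52730274 0.02874366 0.09677684] [-3.75475667  1.57286784 13.01670563]
12.3583 [0.5249424  0.02881914 0.21477172] [ 0.08285599  0.531461   -0.35142217]
240   7/96  13/94  19/93  52/18  59/17  65/15  71/16  78/13  85/11  91/11  97/11 103/ 9
241   6/94  13/91  18/90  53/13  59/13  66/11  72/11  78/ 9  84/ 9  90/10  96/11 102/10
242   7/89  13/88  18/88  54/ 9  59/11  65/ 9  71/10  77/10  83/10  88/11  95/10 101/ 8
243   8/82  14/83  19/83  52/10  58/ 9  64/10  70/10  75/11  82/10  87/10  93/10  99/ 9
244   8/82  14/80  19/79  51/11  56/11  63/ 9  69/ 9  75/ 9  80/ 9  87/ 9  91/11  97/11
245   9/76  14/75  44/ 9  50/10  55/11  62/ 9  67/10  73/ 9  79/10  85/10  91/ 8  97/ 9
246   8/73  15/69  42/10  48/11  54/10  60/10  66/10  72/ 9  78/ 9  83/10  90/ 9  95/10
247   9/68  15/68  37/23  47/10  53/ 9  59/ 9  65/ 9  70/11  76/11  82/11  88/10  94/ 9
248   9/66  15/63  33/29  46/10  49/17  55/17  61/16  69/10  75/10  80/12  86/11  92/11
249  10/61  15/62  31/33  42/17  49/16  54/16  60/16  65/17  74/ 9  79/10  86/ 9  91/10
250  10/58  22/38  28/38  41/17  47/16  53/15  58/
[... 305 characters left out ...]
  11/42  16/44  25/34  31/32  42/17  49/15  54/16  60/16  65/17  75/ 7  79/10  85/10
255  11/39  15/44  25/30  32/27  41/16  47/17  53/17  59/16  64/16  72/10  77/12  84/ 9
256  12/34  14/42  25/26  31/25  39/19  46/15  52/15  58/15  63/17  72/ 9  76/11  83/ 9
257  12/30  14/39  26/21  32/21  38/20  45/16  50/17  56/15  62/16  70/10  75/11  82/ 8
258  12/26  14/37  17/44  33/16  38/15  45/13  51/13  56/13  63/11  69/10  61/44  66/44
259  13/21  14/33  16/43  33/12  39/ 9  45/10  38/43  43/44  49/43  54/44  60/43  66/41
260  13/17  14/31  15/43  20/45  26/44  32/43  37/42  43/42  49/40  55/39  61/38  66/38
261  13/13  14/27  15/42  20/42  26/40  31/41  38/38  43/38  49/37  55/34  61/35  67/34
```

View pics/l3.png

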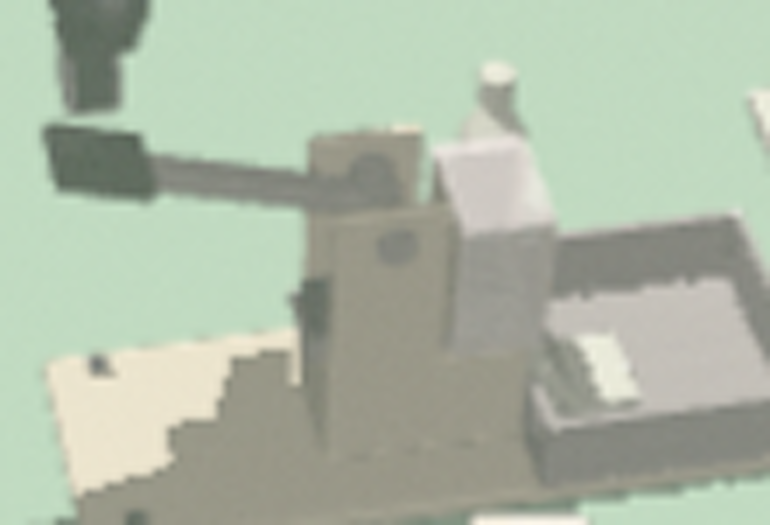

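A third cassette now leans on the second, from about (x 26, z 41) to (x 38, z 20). That is well below the gate at 60 mm, so press 4 can go ahead.

```bash
python3 - <<'E'
from rig import *
from h import *
press(4,move_l,sense,sleep,camera)
look(camera,camera_params("side"),"l4")
E
```

```text
True 14.05 tip [0.52726147 0.02872761 0.09677298] [-3.79304832  1.2643067  12.98079678]
15.4333 [0.52491871 0.02885068 0.21473641] [ 0.21990169  0.11490407 -0.43546128]
240   7/96  12/95  18/95  53/17  59/16  65/16  72/14  78/13  84/12  91/11  97/10 103/10
241   7/93  13/91  19/90  54/12  59/13  65/12  72/11  78/10  84/10  90/10  96/ 9 102/ 9
242   8/88  13/87  19/87  53/11  59/ 9  66/ 9  71/ 9  77/10  82/11  88/11  95/ 9 100/11
243   7/85  13/84  19/82  52/10  58/10  64/10  69/12  76/10  81/10  87/10  93/11  98/11
244   8/80  13/81  20/78  51/10  57/ 8  62/12  69/10  74/11  80/10  86/11  92/ 9  97/11
245   8/77  14/75  32/43  50/10  55/10  61/10  67/10  74/ 9  79/10  86/ 8  90/11  96/11
246   8/74  15/71  31/42  41/30  54/10  61/ 9  66/10  72/ 9  77/11  83/11  89/10  94/12
247   9/69  15/69  30/42  38/35  53/10  59/10  64/11  71/10  76/11  82/10  88/10  94/10
248  10/64  15/65  29/41  35/39  49/17  55/16  61/17  69/11  75/ 9  81/10  87/ 9  93/10
249   9/64  15/60  27/42  33/42  46/23  54/16  60/17  66/16  74/10  80/10  86/ 9  91/10
250  10/58  21/40  28/39  32/43  44/26  53/17  58/1
[... 304 characters left out ...]
  11/41  16/44  25/33  31/33  37/31  46/22  54/17  60/15  65/16  73/10  80/ 9  85/10
255  11/38  16/42  25/29  32/28  38/27  44/25  53/17  58/16  64/16  72/11  78/10  84/10
256  12/32  15/41  25/26  31/25  38/23  44/22  51/17  57/17  63/15  71/10  77/10  82/10
257  12/31  14/40  26/21  32/21  38/20  45/16  50/18  56/17  62/14  70/ 9  75/11  81/10
258  12/26  14/38  17/44  32/16  38/16  44/15  50/14  57/10  63/10  69/10  61/43  66/43
259  13/20  14/33  16/43  33/10  39/11  45/ 9  37/45  43/45  49/43  55/42  60/42  66/41
260  13/18  14/29  15/43  21/43  26/43  32/43  37/43  43/42  49/40  54/40  60/39  66/37
261  13/13  14/28  14/43  20/42  26/41  32/39  37/39  43/38  49/37  55/37  61/34  67/33
```

View pics/l4.png

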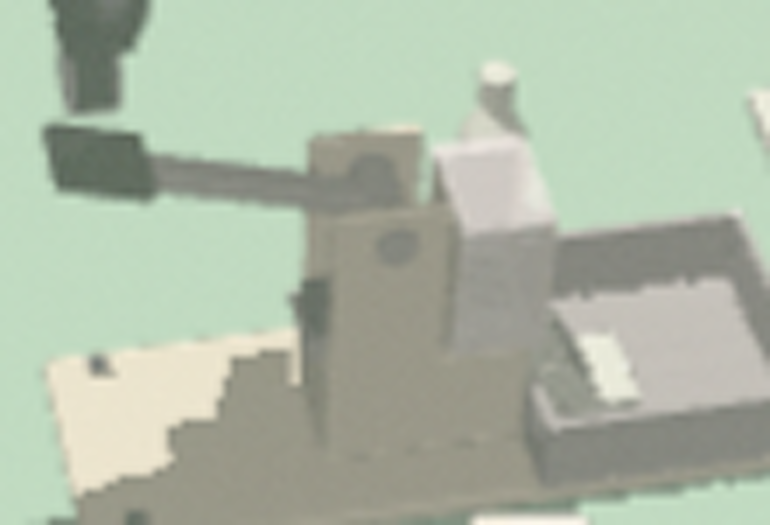

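Four cassettes are in the tray: one flat (z 17) and three leaning side by side, with tops at about z 39–43, below the rim. The lever is up. I'll retract and check the whole scene against the first pictures.

```bash
python3 - <<'E'
from rig import *
from h import *
move_l(at(.25),feed=.15)
movep([0.35,0.55,0.30],R)
s=sense();print(s["time_s"],s["position"],s["wrist_force"])
out=[]
for n in("top","side"):
    p,_=camera(n); a=cv2.imread(f"pics/{n}0.png"); b=p[:,:,::-1].copy()
    cv2.imwrite(f"pics/{n}F.png",b)
    df=cv2.GaussianBlur(cv2.absdiff(a,b),(5,5),0).max(2)
    b[df>25]=(0,0,255); out.append(b)
cv2.imwrite("pics/diff.png",cv2.resize(np.hstack(out),(800,300),interpolation=cv2.INTER_AREA))
p=cv2.imread("pics/topF.png")
cv2.imwrite("pics/tFc.png",cv2.resize(p[125:275,240:390],None,fx=4,fy=4,interpolation=cv2.INTER_CUBIC))
E
```

```text
18.3167 [0.35155637 0.54877585 0.29999062] [0.15225775 0.33081009 0.69784214]
```

View pics/diff.png

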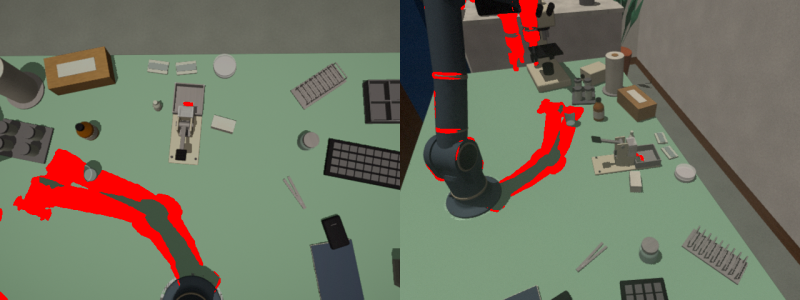

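View pics/tFc.png

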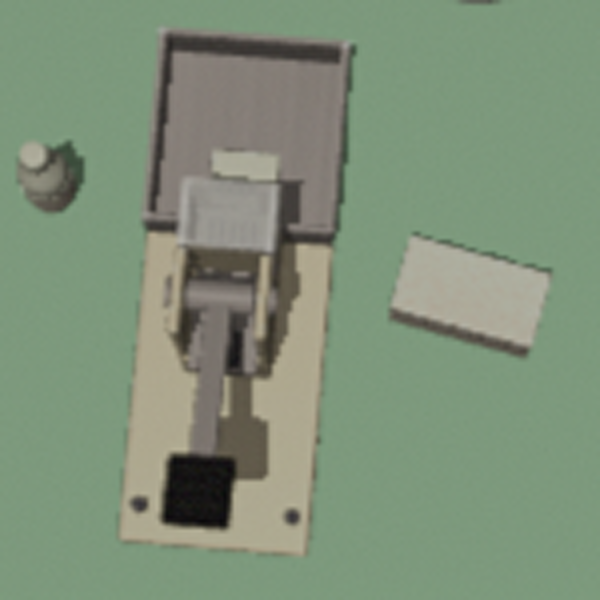

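The only differences are the arm, its shadow and the cassettes in the tray. The pad is back at (198,491), exactly its starting place, and the dropper and slide box haven't moved.

```bash
python3 - <<'E'
from rig import *
print(finish_job())
E
```

```text
the job is handed in; nothing more can be done
None
```

I pressed the lever four times with closed fingertips, and four cassettes are now in the catch tray. I handed the job in at about 18 s. No verdict was reported.

- **Presses:** each one was stopped by force at the lever's end stop, with the fingertips at 96.8 mm and about 13–14 N. Each time I lifted clear and the lever sprang back up before the next press.
- **Tray:** one cassette lies flat and three lean side by side against the tray's near wall, all below the rim. After press 2 the picture alone did not show the second cassette, but averaged depth from the side camera did. I used the same depth check after presses 3 and 4.
- **Magazine:** I could not see the two remaining cassettes. The magazine's top reads flat from above, so "two left" follows from counting four in the tray.
- **Bench:** comparing pictures from before and after shows only the arm, its shadow and the tray cassettes changed. The lever is at rest, the bystanders stand where they were, and the gripper touched only the lever pad.

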